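# Lay out piled statuette plinths in their cradles

### The arm

A 7-joint arm with a two-finger parallel gripper is mounted at the origin on the work surface. World frame = base frame: x ahead of the robot, y to its left, z up, the work surface at z = 0. Lengths are in m, angles in rad, forces in N, time in s.
With the tool pointing down it reaches from about 0.425 to 0.95 m from the base axis. Payload 4.7 kg.
Tool frame: the origin (TCP) lies midway between the tips of the shut fingers; the grasp point (between the pads) lies 19 mm behind it (r.hold_point_z is the distance from the TCP to the grasp point, in m); y points along the fingers, z is the direction in which the jaws open and shut, and the axes are right-handed (so a half turn about y gives the same grasp; the last joint's range is limited). The gripper opens to 85 mm and grips with 20 to 120 N. Pads are 22 mm wide; open, the fingers measure 114 mm over their backs; the gripper's body (76 mm by 85 mm) begins 54 mm behind the grasp point. The pads swing forward as they close: fully open they stand 13 mm farther back than shut.
Start: joints at [1.302, 0.469, -0.049, 1.532, 0.024, 1.141, -0.082], TCP at [0.16, -0.656, 0.231] pointing down, gripper open.
Joint ranges: [-2.59, 2.59], [-0.33, 1.99], [-1.39, 1.29], [0.1, 2.45], [-1.04, 4.18], [0.21, 1.99], [-2.66, 2.66]. Speed limits (rad/s): [2.57, 2.57, 3.14, 3.14, 3.14, 3.14, 3.14].

### API

Orientations are given as a unit quaternion [x, y, z, w].
In Python, from workcell import r, viewer gives the robot as it stands. The module is installed in compiled form; this text tells all that it offers.
- The arm moves only by the tool jog_arm, never from a script. Its argument "steps" is text: rows parted by semicolons, each of 4 numbers parted by spaces: the shift along the tool's x, y, z in mm, then the turn about the tool's y in degrees. A call has 1 to 12 rows; each row shifts and turns the commanded pose from where the row before left it, along the tool's axes as they then stand; what a row does not reach is not made up. A row lasts 1/8 s, in which the tool goes at most 62.5 mm and 10.7 degrees, less where a joint would pass 70% of its speed; a pose out of reach is approached as far as the arm can. A call is refused whole if a number of a shift passes 62.5 or a number of a turn 10.7, either way. A call with a gripper value outside its range is refused whole. "fingers" is the closure in counts, from 0 (fully open) to 255 (shut), set as the call begins (left out, the last holds). The fingers move at their own pace and stop on an object; the grip force is fixed at half the most. Time passes only in rows, so rows that do not move let the fingers close. It gives the time, the measured TCP pose, the force and the opening at its end, in the units of the state.
- r.observe(): the state, without advancing time (a new reading comes with each control period).
- viewer.grab_frame(name): name is "scene" or "top"; returns a dict with "color" (384x512x3 uint8, red, green, blue), "depth" (384x512 float32, m along the optical axis (not along the pixel's ray), 0 where there is no reading), "fx", "fy", "cx", "cy" (pixels), "R" (3x3) and "t" (3): a world point X has camera coordinates R X + t. Camera axes: x right, y down, z forward; pixel columns grow to the right and rows downward; lengths in m; the calibration is good to about 2 mm. A picture is of the moment at which its call begins.
- r.hand_in(): hands the job in, once; it reports no verdict.
The state is a dict: "time_s": time; "joint_positions": joint angles; "joint_vel": joint speeds; "joint_torque": joint torques, N m; "eef_pos": TCP position; "tcp_rot": TCP orientation; "ft_force": force on the tool from outside, world axes, zero at the start; "torque": the same for the moment, N m; "grip_width": finger opening in m.
Only numpy, scipy, OpenCV 4.12 (cv2) and the standard library are available. Lean on these libraries where they do the work, as an engineer would, in place of code of your own. Each camera call takes 0.05 s, during which the arm holds its last target.

### The job

Take the two piles of wooden statuette plinths apart and set each plinth down in the felt-lined cradle of its own shape (square, large oblong, small oblong bar, round), upright and lying flat on the felt inside the rim. Set the plinths down rather than dropping them, and leave the steel bowl and the copper statuette where they stand.

Things in the scene. Friction and masses are not known exactly. Their poses are not given: they have to be found in the camera images.
- square_plinth: Light hardwood statuette plinth, a square block 68 x 68 mm and 38 mm tall, about 130 g. x and y run parallel to its sides. Vertical plain sides; flush in its top, a 10 mm brass centre bush and a thin dark line just inside the edge. Origin: centre of the underside, z up. Starts on the bench, as the bottom of one of the two piles, with either the bar plinth or the round plinth lying on top of it.
- oblong_plinth: Light hardwood statuette plinth, an oblong block 66 mm along its x, 116 mm along its y and 38 mm tall, about 220 g. Vertical plain sides; flush in its top, a 10 mm brass centre bush and a thin dark line just inside the edge. Origin: centre of the underside, z up. Starts on the bench, as the bottom of one of the two piles, with either the bar plinth or the round plinth lying on top of it.
- bar_plinth: Light hardwood statuette plinth, a small narrow oblong block 34 mm along its x, 64 mm along its y and 38 mm tall, about 60 g. Vertical plain sides; flush in its top, a 10 mm brass centre bush and a thin dark line just inside the edge. Origin: centre of the underside, z up. Starts as the upper piece of one of the two piles, lying on either the square or the oblong plinth (its underside 38 mm above the bench).
- round_plinth: Light hardwood statuette plinth, an upright round disc 52 mm in diameter and 38 mm tall, about 60 g. Vertical plain sides; flush in its top, a 10 mm brass centre bush and a thin dark line just inside the edge. Origin: centre of the underside, z up. Starts as the upper piece of one of the two piles, lying on either the square or the oblong plinth (its underside 38 mm above the bench).
- square_cradle: Cradle of the square plinth: square, 86 x 86 mm inside, 102 x 102 mm outside, sides along its x and y. Open-topped shallow plywood tray with grey felt on its floor, fixed to the bench; the felt-covered floor is 4 mm above the bench, the rim is 8 mm wide and stands 9 mm above the bench (5 mm above the floor), so there is 9 mm of play all round its own plinth. The origin is the centre of its underside, on the bench, z up.
- oblong_cradle: Cradle of the oblong plinth, the largest: 84 mm along its x by 134 mm along its y inside, 100 x 150 mm outside. Open-topped shallow plywood tray with grey felt on its floor, fixed to the bench; the felt-covered floor is 4 mm above the bench, the rim is 8 mm wide and stands 9 mm above the bench (5 mm above the floor), so there is 9 mm of play all round its own plinth. The origin is the centre of its underside, on the bench, z up.
- bar_cradle: Cradle of the bar plinth, the smaller of the two oblong ones: 52 mm along its x by 82 mm along its y inside, 68 x 98 mm outside. Open-topped shallow plywood tray with grey felt on its floor, fixed to the bench; the felt-covered floor is 4 mm above the bench, the rim is 8 mm wide and stands 9 mm above the bench (5 mm above the floor), so there is 9 mm of play all round its own plinth. The origin is the centre of its underside, on the bench, z up.
- round_cradle: Cradle of the round plinth: round, 70 mm in diameter inside, 86 mm outside. Open-topped shallow plywood tray with grey felt on its floor, fixed to the bench; the felt-covered floor is 4 mm above the bench, the rim is 8 mm wide and stands 9 mm above the bench (5 mm above the floor), so there is 9 mm of play all round its own plinth. The origin is the centre of its underside, on the bench, z up.
- bowl: Bystander: loose open steel bowl, 120 mm across the rim, 50 mm tall, at the left end of the work. Origin at the centre of its underside. Not to be moved.
- statuette: Bystander: loose small abstract copper-coloured statuette, an upright loop round a small ball, on a round foot 64 mm across, about 100 mm tall, at the right end of the work. Origin at the centre of its underside. Not to be moved.
Mind the look-alikes: they are no part of the job. What is shaped like the square_plinth but blue or red is not meant.

How it is judged:
By the outcome, as a careful person would: the job done as asked, in the order asked, and still so for the second after the job is handed in, with the robot touching nothing.
It also fails if it takes over 104 s, if anything falls off the work surface, if the arm or the gripper's body presses on something with over 40 N, if the wrist force passes 120 N, or if a joint passes its speed limit or range.

## Working session

There is one attempt and no reset: what is moved stays moved. The work goes in short steps, Python scripts to look and compute and a tool call to move; the robot and the scene stay as the last step left them, time stands still between calls to the robot, and variables do not carry over. Pictures are saved under pics/ and viewed, and the job is handed in when it is done.

Besides the shell and the picture viewer there is one more tool, called after "Emit:" as name(argument=value, ...) on one line, values as JSON. jog_arm: Moves the arm, as the interface text tells. Its arguments: {"type":"object","properties":{"steps":{"type":"string"},"fingers":{"type":"number"}},"required":["steps"]}

```bash
mkdir -p pics; python3 - <<'E'
from workcell import r, viewer
import cv2, numpy as np
s=r.observe()
for k in s: print(k,s[k])
print(r.hold_point_z)
for n in("scene","top"):
    f=viewer.grab_frame(n)
    np.savez(f"pics/{n}0.npz",**f)
    cv2.imwrite(f"pics/{n}0.png",cv2.resize(f["color"][:,:,::-1],(800,600),interpolation=cv2.INTER_CUBIC))
    print(n,f["fx"],f["fy"],f["cx"],f["cy"],f["R"],f["t"])
E
```

```text
time_s 0.0
joint_positions [ 1.30206901  0.46945907 -0.04856421  1.53368419  0.02410006  1.14100454
 -0.08226839]
joint_vel [ 0.00033929 -0.00019758  0.00014083 -0.00080565 -0.00094743  0.00211007
 -0.00063264]
joint_torque [-1.93733285e-04 -5.10307896e+01 -4.69296647e-02 -2.37715334e+01
  1.06877324e-02  7.58923095e-03  1.62022434e-05]
eef_pos [ 0.16019027 -0.65511784  0.23025357]
tcp_rot [-0.08471468  0.70271424 -0.70134012  0.08448765]
ft_force [0.77548554 0.34492552 0.60152234]
torque [-0.00729303  0.03625038 -0.01490163]
grip_width 0.08525294199234203
0.0187
scene 384.15260243571606 384.15260243571606 258.68582206845025 200.77107397623197 [[ 0.73488658  0.6781488  -0.00747732]
 [ 0.5228608  -0.57355926 -0.63059207]
 [-0.43192394  0.45950406 -0.77607843]] [-0.32405814 -0.22460203  1.56949471]
top 420.0936513521767 420.0936513521767 256.6419736422522 200.51054704574102 [[-0.02905881 -0.99893022 -0.03597223]
 [-0.98304898  0.03507719 -0.17995638]
 [ 0.18102567  0.03013314 -0.98301663]] [0.03277664 0.48606023 1.04192577]
```

View pics/scene0.png

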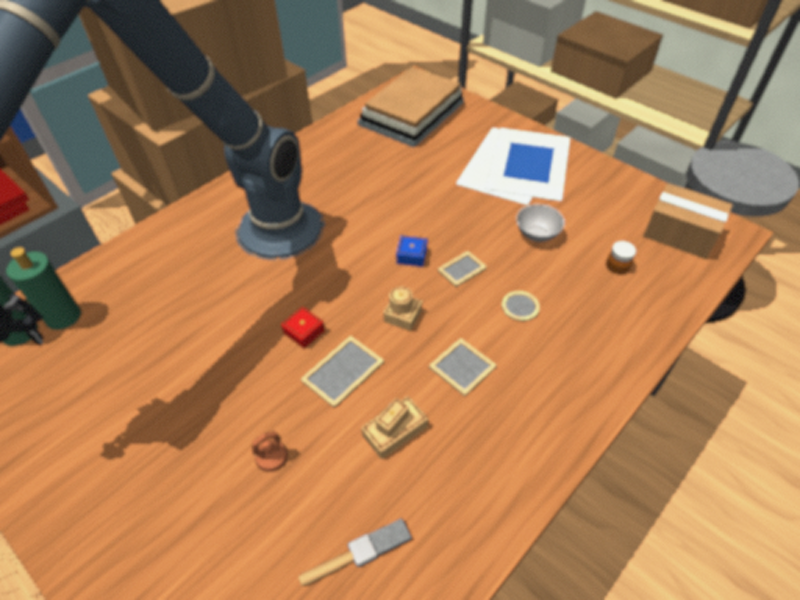

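View pics/top0.png

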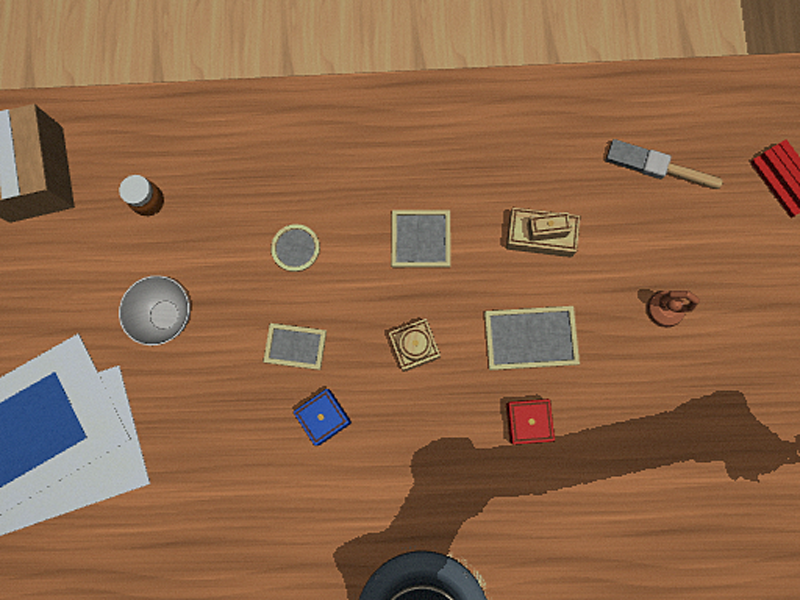

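Top view: the square plinth with the round on it is at about (413,343), and the oblong with the bar on it at (543,230). The cradles are square (421,238), oblong (532,338), bar (295,346) and round (296,247). The blue (321,416) and red (531,421) blocks are the look-alikes. Next I measure.

```bash
cat > h.py <<'E'
import numpy as np, cv2
def cloud(f):
    d=f["depth"];v,u=np.mgrid[:d.shape[0],:d.shape[1]]
    c=np.stack([(u-f["cx"])/f["fx"]*d,(v-f["cy"])/f["fy"]*d,d],-1)
    return (c-f["t"])@f["R"]
def cast(f,uv,z):
    uv=np.atleast_2d(uv).astype(float)
    ray=np.stack([(uv[:,0]-f["cx"])/f["fx"],(uv[:,1]-f["cy"])/f["fy"],np.ones(len(uv))],-1)@f["R"]
    C=-f["R"].T@f["t"]
    return C+ray*((z-C[2])/ray[:,2])[:,None]
def rect(f,mask,z):
    cs,_=cv2.findContours(mask.astype(np.uint8),cv2.RETR_EXTERNAL,cv2.CHAIN_APPROX_NONE)
    out=[]
    for c in cs:
        if cv2.contourArea(c)<60: continue
        h=c[:,0,:]
        p=cast(f,h,z)[:,:2]
        (cx,cy),(w,hh),a=cv2.minAreaRect((p*1000).astype(np.float32))
        # long-axis direction angle
        la=a if w>=hh else a+90
        out.append((h.mean(0).round(1),round(cx,1),round(cy,1),round(max(w,hh),1),round(min(w,hh),1),round((la+90)%180-90,1)))
    return out
def showall(f):
    P=cloud(f);z=P[...,2];hsv=cv2.cvtColor(f["color"],cv2.COLOR_RGB2HSV)
    H,S,V=[hsv[...,i].astype(int) for i in range(3)]
    pale=(H>14)&(H<36)&(S>40)&(V>70)
    roi=(P[...,0]>.3)&(P[...,0]<.85)&(abs(P[...,1])<.42)&(f["depth"]>0)
    felt=(S<40)&(V>60)&(V<190)&(z<.012)&roi
    op=lambda m:cv2.morphologyEx(m.astype(np.uint8),cv2.MORPH_OPEN,np.ones((3,3)))
    for n,m,zz in (("felt",felt,.004),("rim+cradle",(pale|felt)&(z<.02)&roi,.009),("lowtop",(z>.03)&(z<.048)&roi,.038),("hightop",(z>.064)&(z<.085)&roi,.076),
      ("tall_all",(z>.03)&roi,.038)):
        print(n)
        for o in rect(f,op(m),zz): print("  ",*o)
    return P
E
python3 - <<'E'
from h import *
f=dict(np.load("pics/top0.npz"));P=showall(f)
i=lambda u,v:P[int(v*.64),int(u*.64)]
for u,v in((415,343),(550,224),(421,238),(532,338),(300,500)):print(u,v,i(u,v))
big=cv2.resize(f["color"][120:260,160:400,::-1],None,fx=3.2,fy=3.2,interpolation=cv2.INTER_CUBIC);cv2.imwrite("pics/crop0.png",big)
E
```

```text
felt
   [187.9 221.4] 444.8 202.9 80.4 51.4 80.6
   [339.6 215.6] 445.8 -200.2 132.2 82.9 -88.5
   [112.  199.2] 511.5 410.4 47.9 19.3 2.0
   [188.8 158.1] 619.4 201.7 65.1 64.4 43.3
   [268.9 152.5] 627.1 -19.2 82.7 82.6 87.8
rim+cradle
   [188.4 221.1] 444.3 201.9 100.1 69.7 80.4
   [339.8 216. ] 445.3 -200.0 151.9 101.7 -88.5
   [112.  199.2] 510.5 408.4 47.7 19.2 2.0
   [188.7 157.5] 618.5 201.5 85.5 73.8 89.6
   [268.8 152.5] 627.0 -19.7 103.1 102.2 87.6
lowtop
   [339.1 263.8] 318.6 -184.8 68.0 40.6 -87.0
   [205.5 264.9] 322.5 153.4 68.4 67.4 -57.9
   [256.6 223. ] 430.6 16.1 68.1 29.8 18.0
   [347.2 148.1] 623.7 -227.7 115.8 67.6 80.4
hightop
   [265.3 219.7] 432.4 -4.5 47.7 47.3 -2.0
   [351.5 143.4] 620.9 -230.2 65.7 37.0 -86.9
tall_all
   [339.1 263.8] 318.6 -184.8 68.0 40.6 -87.0
   [205.5 264.9] 322.5 153.4 68.4 67.4 -57.9
   [264.6 220. ] 436.8 -2.0 68.2 67.7 18.7
   [427.3 190.5] 499.1 -423.7 38.2 16.8 -58.6
   [347.3 146.8] 624.3 -227.8 115.8 68.7 80.3
415 343 [ 0.43370752 -0.00335398  0.07518997]
550 224 [ 0.62092138 -0.23130326  0.07828576]
421 238 [ 0.62751121 -0.01949892  0.00636738]
532 338 [ 0.44440373 -0.20076891  0.00686591]
300 500 [0.18837344 0.19390756 0.00040273]
```

View pics/crop0.png

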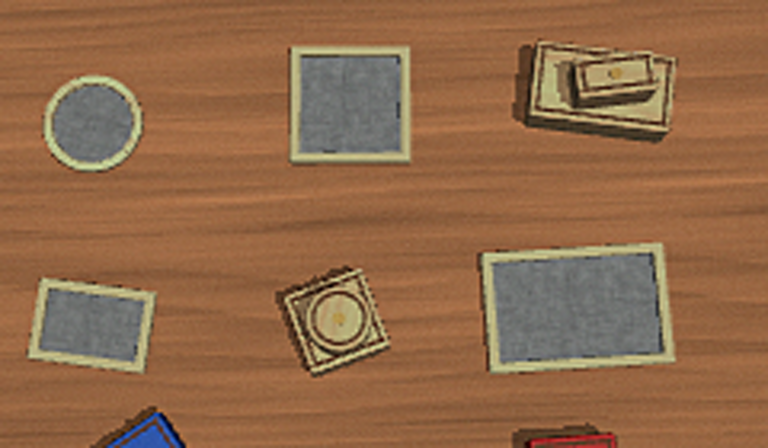

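```bash
cat > plan.py <<'E'
import numpy as np
from scipy.spatial.transform import Rotation as Rn
from workcell import r
def st():
    s=r.observe();M=Rn.from_quat(s["tcp_rot"]).as_matrix()
    print("t%.2f"%s["time_s"],"p",(s["eef_pos"]*1000).round(1),"jaw yaw %.1f"%np.degrees(np.arctan2(M[1,2],M[0,2])),"tilt(y axis)",M[:,1].round(3),"F",s["ft_force"].round(1),"w %.1f"%(s["grip_width"]*1000),"q",s["joint_positions"].round(2))
    return s["eef_pos"]*1000,M
def plan(wps,yaw=None,free=False):
    p,M=st()
    if yaw is not None:
        cur=np.degrees(np.arctan2(M[1,2],M[0,2]))
        d=(yaw-cur+90)%180-90   # world ccw
        turn=-d if M[2,1]<0 else d
        print("turn about tool y: %.1f"%turn, "or %.1f"%(turn-180*np.sign(turn)))
        M=M@Rn.from_rotvec([0,np.radians(turn),0]).as_matrix()
    for w in wps:
        w=np.array(w,float);dl=M.T@(w-p);n=int(np.ceil(abs(dl).max()/60))
        print(w,"tool shift",dl.round(1),"rows",n,"each",(dl/n).round(1));p=w
E
python3 - <<'E'
from h import *
f=dict(np.load("pics/top0.npz"));P=cloud(f);z=P[...,2]
hsv=cv2.cvtColor(f["color"],cv2.COLOR_RGB2HSV)
for n,(u,v) in dict(bar=(351,143),rnd=(265,220)).items():
    m=np.zeros(z.shape,np.uint8);s=np.s_[v-14:v+15,u-22:u+23]
    m[s]=((z[s]>.066)&(z[s]<.09))
    q=P[m>0];print(n,m.sum(),"mean",q.mean(0).round(4))
    xy=(q[:,:2]-q[:,:2].mean(0));w,V=np.linalg.eigh(np.cov(xy.T));print(np.sqrt(w*12),np.degrees(np.arctan2(V[1,1],V[0,1])))
    b=f["color"][v-6:v+7,u-6:u+7]
    hs=hsv[v-6:v+7,u-6:u+7]; mm=hs[...,1]>np.percentile(hs[...,1],92)
    big=cv2.resize(f["color"][v-25:v+25,u-35:u+35,::-1],None,fx=10,fy=10,interpolation=cv2.INTER_NEAREST);cv2.imwrite(f"pics/{n}.png",big)
import plan
plan.plan([(430,-350,230),(433,-4,150),(433,-4,44)])
E
```

```text
bar 344 mean [ 0.6209 -0.2306  0.0763]
[0.03486833 0.06424257] 94.72672479114826
rnd 334 mean [ 0.4327 -0.0043  0.0767]
[0.04433621 0.04500422] -168.75395255458358
t0.10 p [ 160.2 -655.2  230.4] jaw yaw -76.3 tilt(y axis) [-0.     0.002 -1.   ] F [-0.3 -0.2  0.1] w 85.5 q [ 1.3   0.47 -0.05  1.53  0.02  1.14 -0.08]
[ 430. -350.  230.] tool shift [-334.6    0.7 -232.4] rows 6 each [-55.8   0.1 -38.7]
[433.  -4. 150.] tool shift [ -85.1   80.6 -335.2] rows 6 each [-14.2  13.4 -55.9]
[433.  -4.  44.] tool shift [ -0.  106.    0.2] rows 2 each [-0.  53.   0.1]
```

View pics/bar.png

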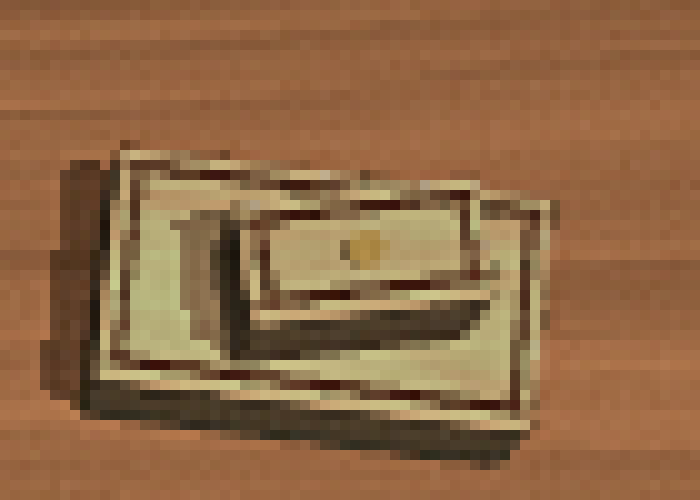

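View pics/rnd.png

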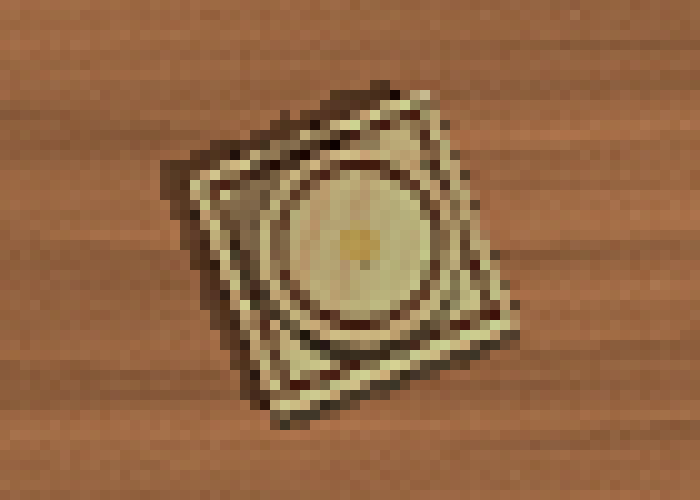

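The crops confirm pale wood in both piles: the round (bush at crop 361,243) on the square, and the bar (bush at 365,248) on the oblong. The blue and red blocks stand separately. I take the round first.

Emit:
jog_arm(steps="-56 0 -39 0;-56 0 -39 0;-56 0 -39 0;-56 0 -39 0;-56 0 -39 0;-55 0 -37 0;-14 13 -56 0;-14 13 -56 0;-14 13 -56 0;-14 13 -56 0;-14 13 -56 0;-15 15 -55 0", fingers=0)

```text
time_s: 1.6
eef_pos: [0.4119, -0.0278, 0.1511]
tcp_rot: [0.084, -0.702, 0.702, -0.085]
ft_force: [1.0, 0.7, 0.3]
grip_width: 0.0853
```

Emit:
jog_arm(steps="0 0 0 0;0 0 0 0")

```text
time_s: 1.85
eef_pos: [0.4121, -0.0299, 0.1512]
tcp_rot: [0.085, -0.702, 0.702, -0.084]
ft_force: [0.1, -0.2, 0.0]
grip_width: 0.0854
```

```bash
python3 - <<'E'
import plan
plan.plan([(433,-4,43.5)])
E
```

```text
t1.85 p [412.1 -29.9 151.2] jaw yaw -76.3 tilt(y axis) [-0. -0. -1.] F [ 0.1 -0.2  0. ] w 85.4 q [ 0.37  0.17 -0.44  2.19  0.1   0.8  -1.47]
[433.   -4.   43.5] tool shift [-26.5 107.7 -20.2] rows 2 each [-13.3  53.9 -10.1]
```

Emit:
jog_arm(steps="-26 27 -20 0;0 27 0 0;0 27 0 0;0 0 0 0")

```text
time_s: 2.35
eef_pos: [0.4315, -0.0056, 0.0691]
tcp_rot: [-0.085, 0.702, -0.702, 0.082]
ft_force: [-0.4, -0.0, 0.9]
grip_width: 0.0854
```

```bash
python3 - <<'E'
import plan
plan.plan([(433,-4,43.5)])
E
```

```text
t2.35 p [431.5  -5.6  69.1] jaw yaw -76.4 tilt(y axis) [-0.004 -0.    -1.   ] F [-0.4 -0.   0.9] w 85.4 q [ 0.26  0.35 -0.41  2.22  0.24  0.62 -1.65]
[433.   -4.   43.5] tool shift [-1.9 25.6 -1.2] rows 1 each [-1.9 25.6 -1.2]
```

Emit:
jog_arm(steps="-2 13 -1 0;0 13 0 0;0 0 0 0")

```text
time_s: 2.72
eef_pos: [0.4338, -0.0026, 0.0437]
tcp_rot: [-0.085, 0.702, -0.702, 0.084]
ft_force: [0.5, 1.3, 1.2]
grip_width: 0.0853
```

Emit:
jog_arm(steps="0 0 0 0;0 0 0 0;0 0 0 0;0 0 0 0;0 0 0 0;0 0 0 0", fingers=255)

```text
time_s: 3.48
eef_pos: [0.4349, -0.0024, 0.0451]
tcp_rot: [0.084, -0.702, 0.702, -0.085]
ft_force: [-1.2, -0.2, 5.1]
grip_width: 0.0506
```

```bash
python3 - <<'E'
import plan
plan.plan([(433,-4,150),(619,202,150),(619,202,10)])
E
```

```text
t3.48 p [434.9  -2.4  45.1] jaw yaw -76.3 tilt(y axis) [ 0.001 -0.    -1.   ] F [-1.2 -0.2  5.1] w 50.6 q [ 0.23  0.39 -0.38  2.23  0.28  0.56 -1.69]
[433.  -4. 150.] tool shift [   2.1 -104.9    1.1] rows 2 each [  1.  -52.5   0.6]
[619. 202. 150.] tool shift [-2.296e+02  2.000e-01 -1.559e+02] rows 4 each [-57.4   0.  -39. ]
[619. 202.  10.] tool shift [ 2.0e-01  1.4e+02 -1.0e-01] rows 3 each [ 0.1 46.7 -0. ]
```

Emit:
jog_arm(steps="0 -20 0 0;0 -45 0 0;0 -40 0 0;0 0 0 0;0 0 0 0")

```text
time_s: 4.1
eef_pos: [0.4337, -0.0027, 0.1489]
tcp_rot: [0.085, -0.702, 0.702, -0.084]
ft_force: [1.1, -0.4, -0.6]
grip_width: 0.0506
```

```bash
python3 - <<'E'
from h import *
import plan
from workcell import viewer
plan.plan([(619,202,150),(619,202,10)])
f=viewer.grab_frame("scene");np.savez("pics/s1.npz",**f)
X=np.array([.433,-.004,.1]);c=f["R"]@X+f["t"];u,v=int(c[0]/c[2]*f["fx"]+f["cx"]),int(c[1]/c[2]*f["fy"]+f["cy"]);print(u,v)
cv2.imwrite("pics/s1.png",cv2.resize(f["color"][v-40:v+60,u-60:u+60,::-1],None,fx=6,fy=6,interpolation=cv2.INTER_CUBIC))
E
```

```text
t4.10 p [433.7  -2.7 148.9] jaw yaw -76.3 tilt(y axis) [-0.001 -0.    -1.   ] F [ 1.1 -0.4 -0.6] w 50.6 q [ 0.32  0.21 -0.47  2.15  0.13  0.81 -1.56]
[619. 202. 150.] tool shift [-228.6   -1.3 -154.8] rows 4 each [-57.1  -0.3 -38.7]
[619. 202.  10.] tool shift [-1.0e-01  1.4e+02 -0.0e+00] rows 3 each [-0.  46.7 -0. ]
255 183
```

View pics/s1.png

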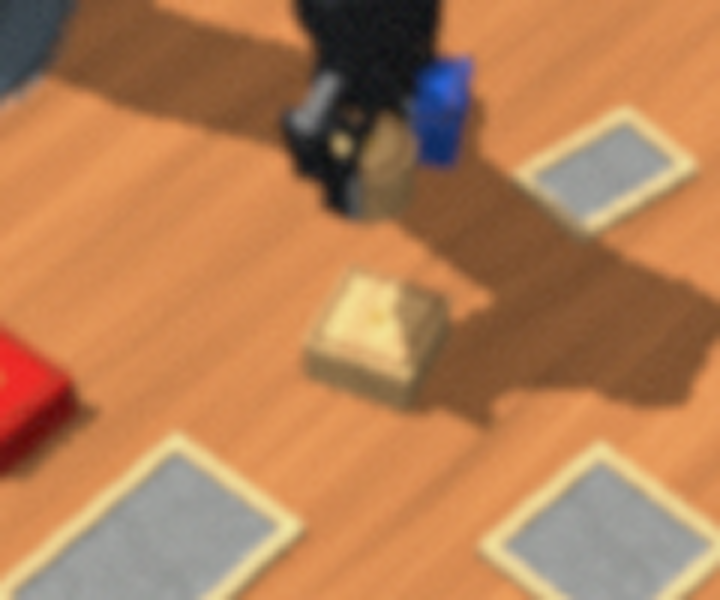

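Emit:
jog_arm(steps="-57 0 -39 0;-57 0 -39 0;-57 0 -39 0;-57 0 -38 0;0 0 0 0;0 0 0 0")

```text
time_s: 4.9
eef_pos: [0.6005, 0.1826, 0.1471]
tcp_rot: [0.086, -0.702, 0.702, -0.083]
ft_force: [-0.9, -0.3, -0.7]
grip_width: 0.0507
```

```bash
python3 - <<'E'
import plan
plan.plan([(619,202,150),(619,202,20),(619,202,12)])
E
```

```text
t4.90 p [600.5 182.6 147.1] jaw yaw -76.2 tilt(y axis) [-0.004 -0.002 -1.   ] F [-0.9 -0.3 -0.7] w 50.7 q [-0.03  0.52 -0.47  1.71  0.27  0.98 -1.92]
[619. 202. 150.] tool shift [-22.6  -3.  -14.4] rows 1 each [-22.6  -3.  -14.4]
[619. 202.  20.] tool shift [-6.0e-01  1.3e+02 -1.0e-01] rows 3 each [-0.2 43.3 -0. ]
[619. 202.  12.] tool shift [-0.  8. -0.] rows 1 each [-0.  8. -0.]
```

Emit:
jog_arm(steps="-23 0 -14 0;0 35 0 0;0 35 0 0;0 30 0 0;0 20 0 0;0 4 0 0;0 0 0 0;0 0 0 0")

```text
time_s: 5.9
eef_pos: [0.6217, 0.2026, 0.0267]
tcp_rot: [-0.084, 0.702, -0.702, 0.085]
ft_force: [-0.1, 1.1, -0.2]
grip_width: 0.0506
```

Emit:
jog_arm(steps="0 2 0 0;0 0 0 0")

```text
time_s: 6.15
eef_pos: [0.6209, 0.2022, 0.0236]
tcp_rot: [0.084, -0.702, 0.702, -0.085]
ft_force: [-0.4, -0.7, -1.2]
grip_width: 0.0503
```

Emit:
jog_arm(steps="0 2 0 0;0 0 0 0")

```text
time_s: 6.4
eef_pos: [0.6207, 0.2022, 0.0211]
tcp_rot: [0.085, -0.702, 0.702, -0.084]
ft_force: [0.1, 0.2, -1.1]
grip_width: 0.0506
```

```bash
python3 - <<'E'
import plan
plan.plan([(619,202,11)])
E
```

```text
t6.40 p [620.7 202.2  21.1] jaw yaw -76.3 tilt(y axis) [-0. -0. -1.] F [ 0.1  0.2 -1.1] w 50.6 q [-0.1   0.7  -0.4   1.73  0.37  0.78 -2.01]
[619. 202.  11.] tool shift [ 1.7 10.1 -0.2] rows 1 each [ 1.7 10.1 -0.2]
```

Emit:
jog_arm(steps="2 3 0 0;0 2 0 0;0 0 0 0")

```text
time_s: 6.78
eef_pos: [0.6187, 0.2017, 0.016]
tcp_rot: [0.085, -0.702, 0.702, -0.084]
ft_force: [0.0, 1.1, -0.2]
grip_width: 0.0505
```

Emit:
jog_arm(steps="0 1.5 0 0;0 0 0 0")

```text
time_s: 7.02
eef_pos: [0.6189, 0.2017, 0.0147]
tcp_rot: [0.085, -0.702, 0.702, -0.085]
ft_force: [-1.1, 0.3, -1.4]
grip_width: 0.0503
```

Emit:
jog_arm(steps="0 1.5 0 0;0 0 0 0")

```text
time_s: 7.28
eef_pos: [0.6188, 0.2017, 0.0132]
tcp_rot: [0.085, -0.702, 0.702, -0.084]
ft_force: [0.0, 0.7, -0.3]
grip_width: 0.0504
```

Emit:
jog_arm(steps="0 1.5 0 0;0 0 0 0")

```text
time_s: 7.52
eef_pos: [0.6188, 0.2017, 0.0117]
tcp_rot: [0.085, -0.702, 0.702, -0.084]
ft_force: [-0.8, 0.2, -0.6]
grip_width: 0.0507
```

Emit:
jog_arm(steps="0 1 0 0;0 0 0 0")

```text
time_s: 7.78
eef_pos: [0.6189, 0.2018, 0.0112]
tcp_rot: [0.084, -0.702, 0.702, -0.085]
ft_force: [-0.2, -0.8, 2.4]
grip_width: 0.0509
```

Emit:
jog_arm(steps="0 1 0 0;0 0 0 0")

```text
time_s: 8.02
eef_pos: [0.619, 0.2018, 0.0111]
tcp_rot: [0.084, -0.702, 0.702, -0.085]
ft_force: [-2.9, -2.1, 8.7]
grip_width: 0.0504
```

Emit:
jog_arm(steps="0 1 0 0;0 0 0 0")

```text
time_s: 8.28
eef_pos: [0.619, 0.2018, 0.0111]
tcp_rot: [0.084, -0.702, 0.702, -0.085]
ft_force: [-5.4, -2.1, 14.5]
grip_width: 0.0503
```

Contact came at z 11.1 mm, exactly the height predicted for the plinth resting on the felt, so the fingers clear the rim. I ease the load and release.

Emit:
jog_arm(steps="0 -2 0 0;0 0 0 0")

```text
time_s: 8.52
eef_pos: [0.6192, 0.2018, 0.0111]
tcp_rot: [-0.084, 0.702, -0.702, 0.085]
ft_force: [-1.1, -0.7, 5.0]
grip_width: 0.0506
```

Emit:
jog_arm(steps="0 0 0 0;0 0 0 0;0 0 0 0;0 0 0 0;0 0 0 0", fingers=0)

```text
time_s: 9.15
eef_pos: [0.6189, 0.2018, 0.0107]
tcp_rot: [0.085, -0.702, 0.702, -0.085]
ft_force: [0.0, -0.3, -0.7]
grip_width: 0.0852
```

Emit:
jog_arm(steps="0 -20 0 0;0 -40 0 0;0 -50 0 0;0 -30 0 0;0 0 0 0")

```text
time_s: 9.78
eef_pos: [0.6208, 0.2029, 0.1555]
tcp_rot: [-0.082, 0.703, -0.701, 0.087]
ft_force: [-1.0, 0.4, -0.5]
grip_width: 0.0854
```

```bash
python3 - <<'E'
import plan
plan.plan([(621,-230,150),(621,-230,60),(621,-230,46)],4)
E
```

```text
t9.78 p [620.8 202.9 155.5] jaw yaw -76.3 tilt(y axis) [ 0.007  0.003 -1.   ] F [-1.   0.4 -0.5] w 85.4 q [-0.05  0.54 -0.47  1.65  0.28  1.01 -1.94]
turn about tool y: -80.3 or 99.7
[ 621. -230.  150.] tool shift [431.9   4.4 -30. ] rows 8 each [54.   0.6 -3.8]
[ 621. -230.   60.] tool shift [ 0.2 90.  -0.7] rows 2 each [ 0.1 45.  -0.3]
[ 621. -230.   46.] tool shift [ 0.  14.  -0.1] rows 1 each [ 0.  14.  -0.1]
```

Emit:
jog_arm(steps="0 0 0 -10;0 0 0 -10;0 0 0 -10;0 0 0 -10;0 0 0 -10;0 0 0 -10;0 0 0 -10;0 0 0 -10;0 0 0 0")

```text
time_s: 10.9
eef_pos: [0.6184, 0.2013, 0.15]
tcp_rot: [0.516, -0.484, 0.484, -0.515]
ft_force: [-0.1, 0.2, -0.3]
grip_width: 0.0853
```

```bash
python3 - <<'E'
import plan
plan.plan([(621,-230,150),(621,-230,60),(621,-230,46)],4)
E
```

```text
t10.90 p [618.4 201.3 150. ] jaw yaw 3.6 tilt(y axis) [-0.002 -0.    -1.   ] F [-0.1  0.2 -0.3] w 85.3 q [ 0.15  0.63 -0.79  1.64  0.5   1.08 -0.72]
turn about tool y: -0.4 or 179.6
[ 621. -230.  150.] tool shift [430.5   0.  -27.5] rows 8 each [53.8  0.  -3.4]
[ 621. -230.   60.] tool shift [ 0.  90.   0.2] rows 2 each [ 0.  45.   0.1]
[ 621. -230.   46.] tool shift [ 0. 14.  0.] rows 1 each [ 0. 14.  0.]
```

Emit:
jog_arm(steps="54 0 -3 0;54 0 -3 0;54 0 -3 0;54 0 -4 0;54 0 -4 0;54 0 -4 0;54 0 -3 0;53 0 -3 0;0 0 0 0;0 0 0 0")

```text
time_s: 12.15
eef_pos: [0.6198, -0.2293, 0.1506]
tcp_rot: [-0.516, 0.484, -0.483, 0.516]
ft_force: [-0.3, 1.1, 0.7]
grip_width: 0.0855
```

```bash
python3 - <<'E'
import plan
plan.plan([(621,-230,150),(621,-230,60),(621,-230,48)],4)
from h import *
from workcell import viewer
f=viewer.grab_frame("top")
cv2.imwrite("pics/t2.png",cv2.resize(f["color"][120:260,160:400,::-1],None,fx=3.2,fy=3.2,interpolation=cv2.INTER_CUBIC))
E
```

```text
t12.15 p [ 619.8 -229.3  150.6] jaw yaw 3.7 tilt(y axis) [-0.     0.001 -1.   ] F [-0.3  1.1  0.7] w 85.5 q [ 0.8   0.64 -0.77  1.62  0.49  1.08 -0.04]
turn about tool y: -0.3 or 179.7
[ 621. -230.  150.] tool shift [0.8 0.6 1.2] rows 1 each [0.8 0.6 1.2]
[ 621. -230.   60.] tool shift [ 0.1 90.   0. ] rows 2 each [ 0. 45.  0.]
[ 621. -230.   48.] tool shift [ 0. 12.  0.] rows 1 each [ 0. 12.  0.]
```

View pics/t2.png

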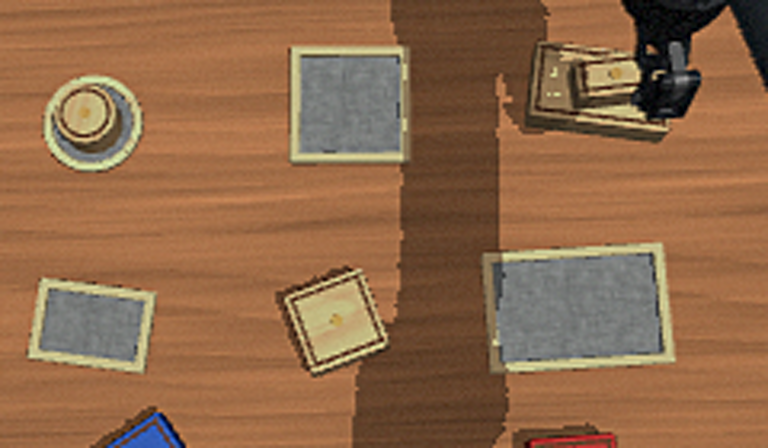

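The round plinth is in its cradle, around (88,112). The square has not moved, and the gripper is over the bar. I descend on the bar.

Emit:
jog_arm(steps="1 30 1 0;0 30 0 0;0 30 0 0;0 12 0 0;0 0 0 0;0 0 0 0")

```text
time_s: 12.95
eef_pos: [0.6222, -0.2306, 0.0503]
tcp_rot: [-0.516, 0.483, -0.484, 0.517]
ft_force: [0.1, -0.1, 0.5]
grip_width: 0.0854
```

Emit:
jog_arm(steps="0 0 0 0;0 0 0 0;0 0 0 0;0 0 0 0;0 0 0 0;0 0 0 0;0 0 0 0", fingers=255)

```text
time_s: 13.82
eef_pos: [0.6217, -0.2311, 0.0495]
tcp_rot: [-0.516, 0.483, -0.484, 0.516]
ft_force: [0.0, -0.1, 6.2]
grip_width: 0.0329
```

Emit:
jog_arm(steps="0 -20 0 0;0 -40 0 0;0 -40 0 0;0 0 0 0")

```text
time_s: 14.32
eef_pos: [0.6232, -0.2309, 0.1532]
tcp_rot: [-0.515, 0.481, -0.486, 0.517]
ft_force: [0.1, 0.0, -1.2]
grip_width: 0.033
```

```bash
python3 - <<'E'
import plan
plan.plan([(444.5,202.4,150),(444.5,202.4,25)],-9.6)
E
```

```text
t14.32 p [ 623.2 -230.9  153.2] jaw yaw 3.7 tilt(y axis) [ 0.007 -0.002 -1.   ] F [ 0.1  0.  -1.2] w 33.0 q [ 0.8   0.64 -0.77  1.61  0.49  1.08 -0.04]
turn about tool y: 13.3 or -166.7
[444.5 202.4 150. ] tool shift [-397.4    1.2 -248.5] rows 7 each [-56.8   0.2 -35.5]
[444.5 202.4  25. ] tool shift [-1.00e-01  1.25e+02 -9.00e-01] rows 3 each [-0.  41.7 -0.3]
```

Emit:
jog_arm(steps="0 0 0 6.7;0 0 0 6.6;-50 0 -31 0;-50 0 -31 0;-50 0 -31 0;-50 0 -31 0;-50 0 -31 0;-50 0 -31 0;-50 0 -31 0;-47 0 -31 0;0 0 0 0;0 0 0 0")

```text
time_s: 15.82
eef_pos: [0.4421, 0.2009, 0.1482]
tcp_rot: [0.457, -0.54, 0.54, -0.456]
ft_force: [0.3, -0.4, -1.7]
grip_width: 0.0327
```

```bash
python3 - <<'E'
import plan
plan.plan([(444.5,202.4,150),(444.5,202.4,25)],-9.6)
E
```

```text
t15.82 p [442.1 200.9 148.2] jaw yaw -9.5 tilt(y axis) [-0.001 -0.001 -1.   ] F [ 0.3 -0.4 -1.7] w 32.7 q [ 0.19  0.39 -0.86  2.02  0.38  0.9  -1.04]
turn about tool y: 0.1 or -179.9
[444.5 202.4 150. ] tool shift [-1.9 -1.8  2.1] rows 1 each [-1.9 -1.8  2.1]
[444.5 202.4  25. ] tool shift [-2.00e-01  1.25e+02  1.00e-01] rows 3 each [-0.1 41.7  0. ]
```

Emit:
jog_arm(steps="-2 30 2 0;0 35 0 0;0 35 0 0;0 20 0 0;0 6 0 0;0 0 0 0;0 0 0 0")

```text
time_s: 16.7
eef_pos: [0.4456, 0.2032, 0.0236]
tcp_rot: [0.456, -0.54, 0.54, -0.457]
ft_force: [-0.9, 0.5, -0.5]
grip_width: 0.033
```

Emit:
jog_arm(steps="0 2 0 0;0 2 0 0;0 0 0 0;0 0 0 0")

```text
time_s: 17.2
eef_pos: [0.4448, 0.2034, 0.0189]
tcp_rot: [0.457, -0.54, 0.54, -0.457]
ft_force: [-0.1, 0.6, 0.4]
grip_width: 0.0328
```

Emit:
jog_arm(steps="0 1 0 0;0 0 0 0")

```text
time_s: 17.45
eef_pos: [0.4447, 0.2033, 0.0177]
tcp_rot: [-0.457, 0.54, -0.54, 0.457]
ft_force: [0.3, -0.3, -0.0]
grip_width: 0.033
```

Emit:
jog_arm(steps="0 1 0 0;0 0 0 0")

```text
time_s: 17.7
eef_pos: [0.4447, 0.2032, 0.0167]
tcp_rot: [0.457, -0.54, 0.54, -0.457]
ft_force: [0.7, -0.1, 0.3]
grip_width: 0.0331
```

Emit:
jog_arm(steps="0 1 0 0;0 0 0 0")

```text
time_s: 17.95
eef_pos: [0.4447, 0.2032, 0.0157]
tcp_rot: [0.457, -0.54, 0.54, -0.457]
ft_force: [-0.0, -0.2, -0.7]
grip_width: 0.0331
```

Emit:
jog_arm(steps="0 1 0 0;0 0 0 0")

```text
time_s: 18.2
eef_pos: [0.4448, 0.2033, 0.0154]
tcp_rot: [0.457, -0.54, 0.54, -0.457]
ft_force: [-2.4, -0.9, 6.3]
grip_width: 0.0332
```

The bar made contact at 15.4 mm (15.5 predicted). I release it and go to the square.

Emit:
jog_arm(steps="0 0 0 0;0 0 0 0;0 0 0 0;0 0 0 0;0 0 0 0", fingers=0)

```text
time_s: 18.82
eef_pos: [0.4448, 0.2033, 0.0148]
tcp_rot: [0.457, -0.54, 0.54, -0.457]
ft_force: [0.2, 0.1, 0.1]
grip_width: 0.0854
```

Emit:
jog_arm(steps="0 -20 0 0;0 -40 0 0;0 -50 0 0;0 -25 0 0;0 0 0 0;0 0 0 0")

```text
time_s: 19.58
eef_pos: [0.4443, 0.2027, 0.149]
tcp_rot: [-0.457, 0.54, -0.54, 0.456]
ft_force: [0.1, -0.3, 0.2]
grip_width: 0.0854
```

```bash
python3 - <<'E'
from h import *
import plan
from workcell import viewer
f=viewer.grab_frame("top");showall(f)
cv2.imwrite("pics/t3.png",cv2.resize(f["color"][120:260,160:400,::-1],None,fx=3.2,fy=3.2,interpolation=cv2.INTER_CUBIC))
plan.plan([(437,-2,150),(437,-2,3)],18.7)
E
```

```text
felt
   [339.8 216. ] 445.7 -200.2 132.2 82.9 -88.4
   [268.7 152.5] 627.1 -19.2 82.7 82.6 87.8
rim+cradle
   [339.4 216.5] 445.3 -200.0 151.9 101.7 -88.5
   [189.2 160.8] 611.3 199.9 86.4 61.9 -78.4
   [269.1 152.2] 627.0 -19.6 103.2 102.2 87.6
lowtop
   [339.1 263.8] 321.0 -185.1 69.5 39.8 88.3
   [264.5 219.9] 436.8 -2.0 68.2 67.7 18.7
   [186.6 155.6] 616.5 200.5 53.5 49.2 43.3
   [347.9 146.8] 623.6 -227.4 116.2 67.9 80.4
hightop
tall_all
   [339.1 263.8] 321.0 -185.1 69.5 39.8 88.3
   [264.5 219.9] 436.8 -2.0 68.2 67.7 18.7
   [427.8 190.3] 499.2 -424.5 39.8 17.5 -58.6
   [187.2 221.5] 423.2 201.0 523.3 181.0 48.8
   [186.6 155.6] 616.5 200.5 53.5 49.2 43.3
   [347.9 146.8] 623.6 -227.4 116.2 67.9 80.4
t19.62 p [444.1 202.7 148.7] jaw yaw -9.6 tilt(y axis) [-0.002 -0.001 -1.   ] F [ 0.5 -0.3  0.2] w 85.3 q [ 0.19  0.39 -0.87  2.02  0.38  0.9  -1.05]
turn about tool y: -28.3 or 151.7
[437.  -2. 150.] tool shift [191.6  -1.1 -72.3] rows 4 each [ 47.9  -0.3 -18.1]
[437.  -2.   3.] tool shift [ -0.  147.    0.3] rows 3 each [-0.  49.   0.1]
```

View pics/t3.png

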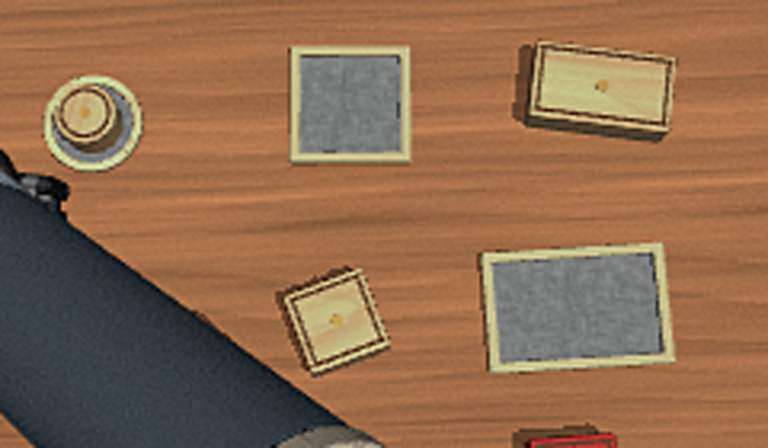

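Emit:
jog_arm(steps="0 0 0 -9.5;0 0 0 -9.4;0 0 0 -9.4;48 0 -18 0;48 0 -18 0;48 0 -18 0;48 0 -18 0;0 0 0 0;0 0 0 0")

```text
time_s: 20.75
eef_pos: [0.4378, -0.0012, 0.1492]
tcp_rot: [-0.575, 0.412, -0.411, 0.575]
ft_force: [-0.5, 1.3, -0.3]
grip_width: 0.0855
```

```bash
python3 - <<'E'
import plan
plan.plan([(437,-2,150),(437,-2,4)],18.7)
E
```

```text
t20.75 p [437.8  -1.2 149.2] jaw yaw 18.7 tilt(y axis) [-0.001  0.001 -1.   ] F [-0.5  1.3 -0.3] w 85.5 q [ 0.78  0.35 -1.03  2.12  0.39  0.88 -0.15]
turn about tool y: 0.0 or -180.0
[437.  -2. 150.] tool shift [ 0.4 -0.8 -1. ] rows 1 each [ 0.4 -0.8 -1. ]
[437.  -2.   4.] tool shift [2.00e-01 1.46e+02 1.00e-01] rows 3 each [ 0.1 48.7  0. ]
```

Emit:
jog_arm(steps="0 30 -1 0;0 35 0 0;0 25 0 0;0 0 0 0;0 0 0 0")

```text
time_s: 21.38
eef_pos: [0.438, -0.0006, 0.0605]
tcp_rot: [-0.575, 0.411, -0.411, 0.576]
ft_force: [0.1, 1.1, 0.3]
grip_width: 0.0853
```

```bash
python3 - <<'E'
import plan
plan.plan([(437,-2,4)],18.7)
E
```

```text
t21.38 p [438.   -0.6  60.5] jaw yaw 18.9 tilt(y axis) [ 0.001  0.001 -1.   ] F [0.1 1.1 0.3] w 85.3 q [ 0.62  0.49 -0.88  2.2   0.59  0.71 -0.33]
turn about tool y: 0.2 or -179.8
[437.  -2.   4.] tool shift [ 1.  56.5 -1.4] rows 1 each [ 1.  56.5 -1.4]
```

Emit:
jog_arm(steps="1 10 -1.4 0;0 12 0 0;0 12 0 0;0 12 0 0;0 9 0 0;0 0 0 0;0 0 0 0")

```text
time_s: 22.25
eef_pos: [0.4365, -0.0032, 0.0049]
tcp_rot: [-0.575, 0.412, -0.412, 0.575]
ft_force: [0.8, -0.9, 0.4]
grip_width: 0.0851
```

Emit:
jog_arm(steps="0 0 0 0;0 0 0 0;0 0 0 0;0 0 0 0;0 0 0 0", fingers=255)

```text
time_s: 22.88
eef_pos: [0.437, -0.0033, 0.0055]
tcp_rot: [-0.574, 0.411, -0.412, 0.575]
ft_force: [-0.8, 0.3, 5.0]
grip_width: 0.0665
```

Emit:
jog_arm(steps="0 -20 0 0;0 -40 0 0;0 -40 0 0;0 0 0 0;0 0 0 0")

```text
time_s: 23.5
eef_pos: [0.4356, -0.004, 0.1042]
tcp_rot: [0.575, -0.412, 0.412, -0.574]
ft_force: [-0.0, -0.6, -1.7]
grip_width: 0.0673
```

```bash
python3 - <<'E'
import plan
plan.plan([(627,-19.4,105),(627,-19.4,20)],-2.4)
E
```

```text
t23.50 p [435.6  -4.  104.2] jaw yaw 18.7 tilt(y axis) [-0.001 -0.001 -1.   ] F [-0.  -0.6 -1.7] w 67.3 q [ 0.71  0.42 -0.96  2.17  0.49  0.79 -0.24]
turn about tool y: 21.1 or -158.9
[627.  -19.4 105. ] tool shift [  7.4  -1.  191.9] rows 4 each [ 1.9 -0.2 48. ]
[627.  -19.4  20. ] tool shift [-0.1 85.   0.1] rows 2 each [-0.  42.5  0. ]
```

Emit:
jog_arm(steps="0 0 0 10.5;0 0 0 10.5;2 0 48 0;2 0 48 0;2 0 48 0;1 0 48 0;0 0 0 0;0 0 0 0;0 0 0 0")

```text
time_s: 24.62
eef_pos: [0.6263, -0.0178, 0.104]
tcp_rot: [-0.491, 0.51, -0.509, 0.49]
ft_force: [0.0, 1.0, -1.1]
grip_width: 0.0671
```

```bash
python3 - <<'E'
import plan
plan.plan([(627,-19.4,105),(627,-19.4,20)],-2.4)
E
```

```text
t24.62 p [626.3 -17.8 104. ] jaw yaw -2.2 tilt(y axis) [-0.002 -0.001 -1.   ] F [ 0.   1.  -1.1] w 67.1 q [ 0.49  0.65 -0.76  1.74  0.53  0.97 -0.52]
turn about tool y: 0.2 or -179.8
[627.  -19.4 105. ] tool shift [ 1.6 -1.   0.8] rows 1 each [ 1.6 -1.   0.8]
[627.  -19.4  20. ] tool shift [-0.1 85.   0.2] rows 2 each [-0.  42.5  0.1]
```

Emit:
jog_arm(steps="1.5 25 1 0;0 35 0 0;0 20 0 0;0 6 0 0;0 0 0 0;0 0 0 0")

```text
time_s: 25.38
eef_pos: [0.6298, -0.0192, 0.0201]
tcp_rot: [0.489, -0.509, 0.51, -0.491]
ft_force: [0.3, 0.1, -0.8]
grip_width: 0.067
```

Emit:
jog_arm(steps="0 2 0 0;0 2 0 0;0 0 0 0;0 0 0 0")

```text
time_s: 25.88
eef_pos: [0.6289, -0.0195, 0.0148]
tcp_rot: [0.49, -0.51, 0.51, -0.49]
ft_force: [-0.1, 0.2, -1.8]
grip_width: 0.0671
```

Emit:
jog_arm(steps="0 1 0 0;0 1 0 0;0 0 0 0")

```text
time_s: 26.25
eef_pos: [0.6288, -0.0195, 0.0127]
tcp_rot: [-0.49, 0.51, -0.51, 0.49]
ft_force: [-0.0, -0.5, -0.9]
grip_width: 0.0665
```

Emit:
jog_arm(steps="0 1 0 0;0 0 0 0")

```text
time_s: 26.5
eef_pos: [0.6288, -0.0195, 0.0117]
tcp_rot: [-0.49, 0.51, -0.51, 0.49]
ft_force: [0.1, -0.1, -1.2]
grip_width: 0.0674
```

Emit:
jog_arm(steps="0 1 -1 0;0 0 0 0")

```text
time_s: 26.75
eef_pos: [0.6277, -0.0195, 0.0107]
tcp_rot: [-0.49, 0.51, -0.51, 0.49]
ft_force: [-0.4, -0.1, -1.0]
grip_width: 0.067
```

Emit:
jog_arm(steps="0 1 0 0;0 0 0 0")

```text
time_s: 27.0
eef_pos: [0.6278, -0.0194, 0.0097]
tcp_rot: [-0.49, 0.51, -0.51, 0.49]
ft_force: [0.5, 0.2, -1.4]
grip_width: 0.067
```

Emit:
jog_arm(steps="0 0.7 0 0;0 0 0 0")

```text
time_s: 27.25
eef_pos: [0.6279, -0.0194, 0.0096]
tcp_rot: [0.49, -0.51, 0.51, -0.49]
ft_force: [-2.8, -0.2, 3.6]
grip_width: 0.0673
```

Contact came at 9.6 mm (9.5 predicted). I release the square and go to the oblong.

Emit:
jog_arm(steps="0 0 0 0;0 0 0 0;0 0 0 0;0 0 0 0", fingers=0)

```text
time_s: 27.75
eef_pos: [0.6279, -0.0194, 0.009]
tcp_rot: [-0.49, 0.51, -0.51, 0.49]
ft_force: [-0.3, -0.8, -0.0]
grip_width: 0.0852
```

Emit:
jog_arm(steps="0 -10 0 0;0 -30 0 0;0 -50 0 0;0 -20 0 0;0 0 0 0;0 0 0 0")

```text
time_s: 28.5
eef_pos: [0.6267, -0.0199, 0.1176]
tcp_rot: [-0.491, 0.51, -0.509, 0.489]
ft_force: [0.2, 0.5, -0.7]
grip_width: 0.0854
```

```bash
python3 - <<'E'
import plan
plan.plan([(623.7,-227.6,120),(623.7,-227.6,55),(623.7,-227.6,4)],-9.6)
E
```

```text
t28.50 p [626.7 -19.9 117.6] jaw yaw -2.3 tilt(y axis) [-0.003 -0.001 -1.   ] F [ 0.2  0.5 -0.7] w 85.4 q [ 0.5   0.63 -0.77  1.73  0.51  1.   -0.5 ]
turn about tool y: 7.3 or -172.7
[ 623.7 -227.6  120. ] tool shift [205.3  -2.3  31.6] rows 4 each [51.3 -0.6  7.9]
[ 623.7 -227.6   55. ] tool shift [-0.1 65.   0.2] rows 2 each [-0.  32.5  0.1]
[ 623.7 -227.6    4. ] tool shift [-0.  51.   0.1] rows 1 each [-0.  51.   0.1]
```

Emit:
jog_arm(steps="0 0 0 7.3;51 0 8 0;51 0 8 0;51 0 8 0;52 0 8 0;0 0 0 0;0 20 0 0;0 40 0 0;0 0 0 0;0 0 0 0")

```text
time_s: 29.75
eef_pos: [0.6259, -0.2252, 0.0593]
tcp_rot: [-0.457, 0.54, -0.539, 0.457]
ft_force: [0.3, 0.4, 0.5]
grip_width: 0.0856
```

```bash
python3 - <<'E'
import plan
plan.plan([(623.7,-227.6,4)],-9.6)
E
```

```text
t29.75 p [ 625.9 -225.2   59.3] jaw yaw -9.4 tilt(y axis) [ 0.     0.001 -1.   ] F [0.3 0.4 0.5] w 85.6 q [ 0.74  0.74 -0.68  1.67  0.55  0.94 -0.32]
turn about tool y: 0.2 or -179.8
[ 623.7 -227.6    4. ] tool shift [ 2.8 55.3 -1.7] rows 1 each [ 2.8 55.3 -1.7]
```

Emit:
jog_arm(steps="2.8 8 -2 0;0 12 0 0;0 12 0 0;0 12 0 0;0 10 0 0;0 0 0 0;0 0 0 0")

```text
time_s: 30.62
eef_pos: [0.6233, -0.2292, 0.0054]
tcp_rot: [0.456, -0.54, 0.54, -0.457]
ft_force: [0.2, -0.1, 1.4]
grip_width: 0.086
```

Emit:
jog_arm(steps="0 0 0 0;0 0 0 0;0 0 0 0;0 0 0 0;0 0 0 0", fingers=255)

```text
time_s: 31.25
eef_pos: [0.6241, -0.2294, 0.0064]
tcp_rot: [0.456, -0.539, 0.541, -0.457]
ft_force: [0.0, 0.1, 5.4]
grip_width: 0.0648
```

Emit:
jog_arm(steps="0 -20 0 0;0 -40 0 0;0 -40 0 0;0 0 0 0;0 0 0 0")

```text
time_s: 31.88
eef_pos: [0.6216, -0.2295, 0.1042]
tcp_rot: [-0.457, 0.54, -0.539, 0.456]
ft_force: [0.8, 0.7, -2.6]
grip_width: 0.0654
```

```bash
python3 - <<'E'
import plan
plan.plan([(445.5,-200,105),(445.5,-200,20)],1.5)
E
```

```text
t31.88 p [ 621.6 -229.5  104.2] jaw yaw -9.6 tilt(y axis) [-0.002 -0.    -1.   ] F [ 0.8  0.7 -2.6] w 65.4 q [ 0.77  0.68 -0.71  1.65  0.51  1.01 -0.29]
turn about tool y: -11.1 or 168.9
[ 445.5 -200.   105. ] tool shift [ -34.1   -0.3 -175.3] rows 3 each [-11.4  -0.1 -58.4]
[ 445.5 -200.    20. ] tool shift [-0.  85.   0.2] rows 2 each [-0.  42.5  0.1]
```

Emit:
jog_arm(steps="0 0 0 -5.6;0 0 0 -5.5;-8 0 -44 0;-8 0 -44 0;-8 0 -44 0;-8 0 -43 0;0 0 0 0;0 0 0 0;0 0 0 0")

```text
time_s: 33.0
eef_pos: [0.4481, -0.202, 0.1049]
tcp_rot: [-0.506, 0.493, -0.493, 0.507]
ft_force: [0.3, -0.8, -2.9]
grip_width: 0.0649
```

```bash
python3 - <<'E'
import plan
plan.plan([(445.5,-202,105),(445.5,-202,20)],1.5)
E
```

```text
t33.00 p [ 448.1 -202.   104.9] jaw yaw 1.5 tilt(y axis) [ 0.001  0.001 -1.   ] F [ 0.3 -0.8 -2.9] w 64.9 q [ 1.01  0.47 -0.85  2.05  0.48  0.83 -0.09]
turn about tool y: 0.0 or -180.0
[ 445.5 -202.   105. ] tool shift [-0.1 -0.1 -2.6] rows 1 each [-0.1 -0.1 -2.6]
[ 445.5 -202.    20. ] tool shift [ 0.1 85.  -0.1] rows 2 each [ 0.  42.5 -0. ]
```

Emit:
jog_arm(steps="0 25 -2.6 0;0 35 0 0;0 20 0 0;0 4 0 0;0 0 0 0;0 0 0 0")

```text
time_s: 33.75
eef_pos: [0.4455, -0.2023, 0.0219]
tcp_rot: [-0.506, 0.493, -0.494, 0.507]
ft_force: [0.7, -0.7, -2.7]
grip_width: 0.0651
```

Emit:
jog_arm(steps="0 2 0 0;0 2 0 0;0 1 0 0;0 0 0 0;0 0 0 0")

```text
time_s: 34.38
eef_pos: [0.4446, -0.2021, 0.0162]
tcp_rot: [-0.507, 0.493, -0.493, 0.507]
ft_force: [0.6, 0.0, -2.6]
grip_width: 0.0649
```

Emit:
jog_arm(steps="0 1 0 0;0 1 0 0;0 0 0 0")

```text
time_s: 34.75
eef_pos: [0.4444, -0.2021, 0.014]
tcp_rot: [0.507, -0.493, 0.493, -0.507]
ft_force: [-0.4, -0.5, -2.9]
grip_width: 0.0649
```

Emit:
jog_arm(steps="0 1 0 0;0 0 0 0")

```text
time_s: 35.0
eef_pos: [0.4445, -0.2021, 0.0131]
tcp_rot: [0.507, -0.493, 0.493, -0.507]
ft_force: [-0.4, 0.4, -2.3]
grip_width: 0.0649
```

Emit:
jog_arm(steps="0 1 1 0;0 1 0 0;0 0 0 0")

```text
time_s: 35.38
eef_pos: [0.4455, -0.202, 0.011]
tcp_rot: [0.507, -0.493, 0.493, -0.507]
ft_force: [-0.2, 0.0, -1.9]
grip_width: 0.0651
```

Emit:
jog_arm(steps="0 1 0 0;0 0 0 0")

```text
time_s: 35.62
eef_pos: [0.4456, -0.2021, 0.0104]
tcp_rot: [0.507, -0.493, 0.493, -0.507]
ft_force: [-0.8, 1.0, 1.1]
grip_width: 0.0648
```

Emit:
jog_arm(steps="0 0.7 0 0;0 0 0 0")

```text
time_s: 35.88
eef_pos: [0.4456, -0.2021, 0.0103]
tcp_rot: [0.507, -0.493, 0.494, -0.506]
ft_force: [-3.7, 0.5, 10.7]
grip_width: 0.065
```

Emit:
jog_arm(steps="0 0 0 0;0 0 0 0;0 0 0 0;0 0 0 0", fingers=0)

```text
time_s: 36.38
eef_pos: [0.4456, -0.2021, 0.0093]
tcp_rot: [-0.507, 0.493, -0.493, 0.507]
ft_force: [-0.4, 0.3, 0.3]
grip_width: 0.0854
```

Emit:
jog_arm(steps="0 -10 0 0;0 -30 0 0;0 -50 0 0;0 -50 0 0;0 -50 0 0;0 -40 0 0;0 0 0 0")

```text
time_s: 37.25
eef_pos: [0.4475, -0.2023, 0.243]
tcp_rot: [-0.506, 0.491, -0.496, 0.507]
ft_force: [-0.2, 0.1, -0.9]
grip_width: 0.0855
```

Emit:
jog_arm(steps="50 0 -20 0;50 0 -20 0;50 0 -20 0;50 0 -20 0;50 0 -20 0;50 0 -20 0;0 0 0 0;0 0 0 0;0 0 0 0")

```text
time_s: 38.38
eef_pos: [0.3346, -0.5034, 0.2393]
tcp_rot: [-0.507, 0.493, -0.492, 0.508]
ft_force: [0.1, -0.6, -0.2]
grip_width: 0.0854
```

```bash
python3 - <<'E'
from h import *
import plan
from workcell import viewer
f=viewer.grab_frame("top");P=showall(f)
for n,(x,y) in dict(sq=(.627,-.0194),ob=(.4455,-.2),bar=(.4445,.2024),rd=(.619,.2016)).items():
    m=(np.hypot(P[...,0]-x,P[...,1]-y)<.075)&(P[...,2]>.034)&(P[...,2]<.055)
    q=P[m];A=np.c_[q[:,:2]-q[:,:2].mean(0),np.ones(len(q))];c=np.linalg.lstsq(A,q[:,2],rcond=None)[0]
    mm=m.astype(np.uint8);print(n,len(q),"centre",q.mean(0).round(4),"slope",c[:2].round(3),rect(f,mm,.042))
plan.st()
cv2.imwrite("pics/t4.png",cv2.resize(f["color"][90:270,60:480,::-1],(800,343),interpolation=cv2.INTER_CUBIC))
f=viewer.grab_frame("scene")
cv2.imwrite("pics/s4.png",cv2.resize(f["color"][110:320,140:400,::-1],(743,600),interpolation=cv2.INTER_CUBIC))
E
```

```text
felt
   [317.5 221.8] 436.1 -145.0 65.6 21.5 2.6
   [112.  200.8] 507.5 410.3 44.5 19.2 2.0
rim+cradle
   [188.3 221. ] 444.4 201.8 99.6 70.1 81.0
   [339.7 215.9] 445.3 -200.0 151.9 101.8 -88.5
   [112.  200.8] 506.5 408.3 44.3 19.1 2.0
   [192.6 161.8] 608.5 191.7 81.5 51.6 -54.2
   [269.4 152.3] 627.0 -19.6 103.2 102.2 87.6
lowtop
   [339.1 263.9] 321.0 -185.1 69.5 39.8 88.3
   [205.5 265.3] 322.5 153.2 68.0 67.9 33.0
   [186.6 220.1] 442.7 202.1 65.9 35.0 79.9
   [341.7 213.7] 444.0 -200.5 116.8 66.9 -88.4
   [186.6 155.6] 616.5 200.5 53.5 49.2 43.3
   [268.7 149.1] 625.0 -18.1 69.2 66.8 -2.3
hightop
tall_all
   [339.1 263.9] 321.0 -185.1 69.5 39.8 88.3
   [205.5 265.3] 322.5 153.2 68.0 67.9 33.0
   [186.6 220.1] 442.7 202.1 65.9 35.0 79.9
   [341.6 214.1] 444.0 -200.5 116.8 66.9 -88.4
   [427.6 190.2] 499.5 -424.4 39.8 16.8 -58.6
   [186.6 155.6] 616.5 200.5 53.5 49.2 43.3
   [268.8 149.2] 625.0 -18.1 69.2 66.8 -2.3
sq 647 centre [ 0.6247 -0.0184  0.0427] slope [ 0.016 -0.005] [(array([268.6, 149.1]), 623.8, -18.1, 68.9, 66.6, -2.3)]
ob 1169 centre [ 0.4432 -0.1999  0.0428] slope [ 0.006 -0.002] [(array([341.9, 214.5]), 443.5, -199.7, 116.5, 66.5, -88.2)]
bar 321 centre [0.4424 0.2017 0.0425] slope [ 0.013 -0.001] [(array([185.8, 220.1]), 442.4, 201.6, 64.9, 34.5, 79.9)]
rd 292 centre [0.6161 0.2009 0.0424] slope [0.009 0.005] [(array([186.3, 155.4]), 615.9, 200.3, 51.4, 49.0, 43.3)]
t38.42 p [ 334.6 -503.6  239.5] jaw yaw 1.7 tilt(y axis) [-0.  0. -1.] F [ 0.6 -0.5 -0.7] w 85.5 q [ 1.52  0.47 -0.84  1.66  0.38  1.17  0.62]
```

View pics/t4.png

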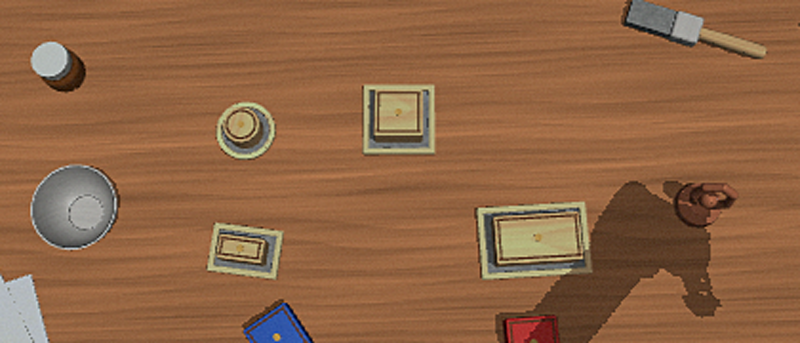

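View pics/s4.png

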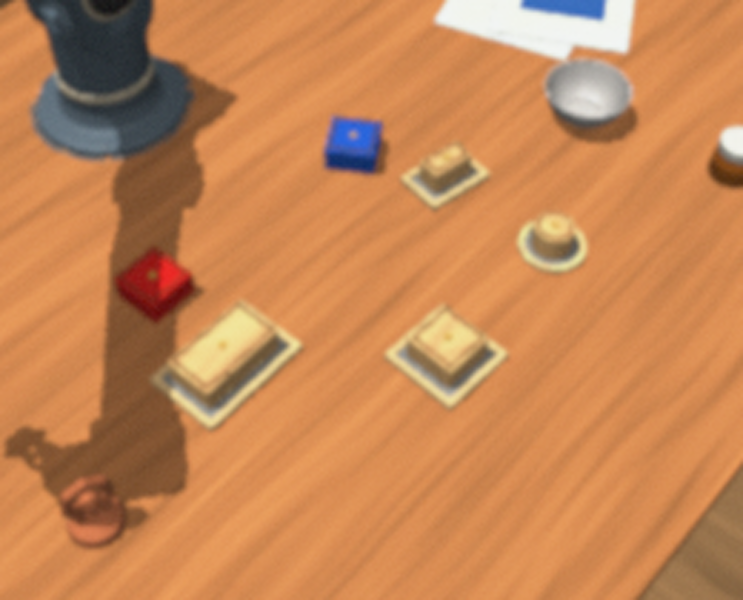

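Both pictures show each plinth inside its own cradle's rim: in the top crop, square (398,112), oblong (537,240), bar (242,247) and round (242,125). The bowl and statuette are where they were.

```bash
python3 -c "
from workcell import r
print(r.hand_in())"
```

```text
the job is handed in; nothing more can be done
None
```

I took both piles apart and set each plinth down in the cradle of its own shape: round, then bar, square and large oblong. The job was handed in at about 38.5 s of the 104 s allowed.

- **Set down, not dropped:** each plinth was lowered until the force rose. That contact came within about 0.1 mm of the height expected for resting on the felt. After that I released it.
- **Final camera check:**
  - All four tops read 42.4–42.8 mm, where 42 mm is expected.
  - Their slopes were at most 0.016, about 1°.
  - Centres were within about 3 mm of their cradles' centres, against 9 mm of play, and the three non-round plinths were within about 1° of their cradles.
- **Bystanders:** the arm never came near the bowl or the statuette, and both look unmoved in the pictures. I checked this by eye and did not measure it.
- **Small disagreement:** the final depth readings put all four plinths 2–3 mm nearer the robot than the arm's own position did. That is about the size of the camera calibration error.

No check failed.

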